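# Move the charged battery pack from the charger to the vibrating table

## Robot

A 6-joint arm with a two-finger parallel gripper is mounted at the origin on a cart in front of the work surface, level with it; the furniture and walls round the work are solid. World frame = base frame: x ahead of the robot, y to its left, z up, the work surface at z = 0. Lengths are in m, angles in degrees, forces in N, time in s.
With the tool pointing down it reaches from about 0.35 to 0.875 m from the base axis. Payload 4.2 kg.
Tool frame: the origin (TCP) lies on the centre line of the jaws, within the pads' length; the fingertips stand 17 mm ahead of it and the grasp point (between the pads) lies 2 mm behind it; z points along the fingers, y is the direction in which the jaws open and shut (so a half turn about z gives the same grasp; the last joint's range is limited). The gripper opens to 87 mm and grips with 3 to 60 N. Pads are 19 mm wide; open, the fingers measure 117 mm over their backs; the gripper's body (75 mm by 190 mm) begins 51 mm behind the grasp point.
Start: joints at [86.551, 22.042, 0.453, 0, -68.411, -14.817], TCP at [0.196, 0.593, 0.214] pointing down, gripper open.
Joint ranges: [-179.83, 179.83], [-69.29, 118.12], [-61.27, 80.66], [-181.25, 117.63], [-171.15, -9.14], [-177.46, 177.46]. Speed limits (degrees/s): [159.86, 159.86, 180, 180, 180, 180].

## Interface

Orientations are given as a 3x3 rotation matrix whose columns are the frame's x, y, z axes.
In Python, from station import * gives the robot as it stands.
- The arm moves only by the tool play_rows, never from a script. Its argument "targets" is a list that holds one entry, the list of rows, each a list of 5 numbers: the closure, from 0 (fully open) to 1 (shut), then the shift along the world's x, y, z in m, then the turn about the world's z in rad. In form: [[[gripper, x, y, z, twist], ...]]. A call has 1 to 5 rows; each row is the pose to reach, as a shift and turn from the pose commanded when the call began; what a row does not reach only later rows make up. A row lasts 1/12 s, in which the tool goes at most 41.7 mm and 7.16 degrees, less where a joint would pass 70% of its speed; a pose out of reach is approached as far as the arm can. A call with a gripper value outside its range is refused whole. The fingers move at their own pace and stop on an object; the grip force is fixed at half the most. Time passes only in rows, so rows that repeat a pose let the fingers close. It gives the time, the measured TCP pose, the force and the opening at its end, in the units of the state.
- sense(): the state, without advancing time (a new reading comes with each control period).
- capture(name): name is "side" or "top"; returns the picture (420x560x3 uint8, blue, green, red); there is no depth.
- get_calibration(name): a dict with "camera_matrix" (3x3 intrinsics, pixels), "T" (4x4, takes a point from camera to world coordinates). Camera axes: x right, y up, looking along -z (the intrinsics and any distortion apply to the point x, -y, -z); pixel columns grow to the right and rows downward; lengths in m; the calibration is good to about 2 mm. A picture is of the moment at which its call begins. get_calibration takes no time and is no camera call.
- finish_job(): hands the job in, once; it reports no verdict.
The state is a dict: "time_s": time; "joints": joint angles; "joint_velocities": joint speeds; "effort": joint torques, N m; "tcp_pos": TCP position; "ee_rot": TCP orientation; "wrist_force": force on the tool from outside, world axes, zero at the start; "moment": the same for the moment, N m; "gripper_width": opening from 0.0 (shut) to 1.0 (fully open).
Only numpy, scipy, OpenCV 4.12 (cv2) and the standard library are available. Lean on these libraries where they do the work, as an engineer would, in place of code of your own. Each camera call takes 0.05 s, during which the arm holds its last target. There are 200 camera calls.

## Task

The orange battery pack is charged and sits locked down in the black charger. Press on it to release it so that it pops up by itself, let go, then lift it out and load it into the empty bay of the blue vibrating table: press it down gently until the catch takes it, so that it stays down when you let go. Do not force it in either bay, and leave the things around alone.

Things in the scene. Friction and masses are not known exactly. Their poses are not given: they have to be found in the camera images.
- pack: Orange battery pack with a black band, upright block 44 (x) x 26 (y) x 90 (z) mm, 0.13 kg. Origin at the centre of its underside, z up to its flat top. Fits the bays either way round (half turn about z); grasp it across the 26 mm. Stands loose on a sprung carriage. At first locked in the charger, top 16 mm above the deck; pressed to the stop and let go, it pops up to 38 mm within half a second.
- charger: Black charger, block 92 x 92 mm, fixed to the bench. Flat grey deck at z = 105 mm. Origin on the bench straight below the centre of its bay; x along the bay's long side, y along its short side, z up. The push-push catch lets go when the pack is pressed with about 10 N some 5 mm down to a firm stop, where force rises steeply. More than 30 N between pack and charger is too much.
- charger_mouth (a point): Centre of the charger's bay mouth, at deck height. The bay is a vertical slot 46.4 (x) x 28.4 (y) mm, widening to 54 x 36 mm over its top 5 mm.
- shaker: Blue vibrating table, fixed to the bench: tower 92 x 92 mm with flat steel deck at z = 105 mm, and behind it (its +x, to 145 mm) a low plate 70 mm high. Origin on the bench straight below the centre of its bay, axes as on the charger. Its bay is empty at the start, carriage up: a pack resting on it stands 38 mm above the deck. More than 30 N between pack and table is too much.
- shaker_mouth (a point): Centre of the table's bay mouth, at deck height; bay and lead-in are the size of the charger's. The carriage's top waits 52 mm below.
- shaker_seat (a point): Top of the raised carriage as at the start (fixed point, 52 mm below the mouth). A 3 to 10 N press sinks the pack from here to a firm stop (force rises steeply); let go there, it comes back about 5 mm and stays locked. The locked depth is unknown, 16 to 28 mm below here: feel for the stop. Let go earlier, it comes all the way up; pressed again once locked, it is released.
- blank: Bystander: small off-white plaster block 40 x 55 x 16 mm lying on the bench; origin at the centre of its underside.
- pigment: Bystander: small jar of red pigment with an ochre lid, 45 mm wide, 100 mm high, standing on the bench; origin at the centre of its underside.
- tin: Bystander: round blue-grey tin, 57 mm wide, 72 mm high, standing on the bench; origin at the centre of its underside.

How it is judged (in metres and radians):
On the way:
1. the pack stands popped up in the charger's bay, with the fingers off it (z of pack in the frame of charger between 0.048 and 0.058 m and horizontal distance between pack and charger below 0.008 m and contact force between the fingers and pack below 0.1 N), for 0.2 s.
At the end, for the whole second after the job is handed in: The pack stays down by itself in the vibrating table's bay, at least 12 mm below its popped-up height, upright in the bay and at rest, with nothing pressing on it (z of pack in the frame of shaker between 0.018 and 0.041 m and horizontal distance between pack and shaker below 0.006 m and angle between the z axis of pack and the z axis of shaker, either way round below 0.1 rad and linear speed of pack below 0.01 m/s and contact force between the fingers and pack below 0.1 N); the robot touches nothing.
It fails at once if pack forced against the charger with more than 30 N (contact force between pack and charger above 30 N).
It fails at once if pack forced against the vibrating table with more than 30 N (contact force between pack and shaker above 30 N).
It fails at once if plaster block moved more than 20 mm (distance of blank from where it was at the start of the episode above 0.02 m).
It fails at once if pigment jar moved more than 20 mm (distance of pigment from where it was at the start of the episode above 0.02 m).
It fails at once if tin moved more than 20 mm (distance of tin from where it was at the start of the episode above 0.02 m).
It also fails if it takes over 53 s, if anything falls off the work surface, if the arm or the gripper's body presses on something with over 40 N, if the wrist force passes 120 N, or if a joint passes its speed limit or range.

## Working session

There is one attempt and no reset: what is moved stays moved. The work goes in short steps, Python scripts to look and compute and a tool call to move; the robot and the scene stay as the last step left them, time stands still between calls to the robot, and variables do not carry over. Pictures are saved under pics/ and viewed, on a budget of 10 in all, crops included, one or two more only if the job needs it, and the job is handed in when it is done.

Besides the shell and the picture viewer there is one more tool, called after "Emit:" as name(argument=value, ...) on one line, values as JSON. play_rows: Moves the arm, as the interface text tells. Its arguments: {"type":"object","properties":{"targets":{"type":"array","items":{"type":"array","items":{"type":"array","items":{"type":"number"}}}}},"required":["targets"]}

```bash
mkdir -p pics; python3 - <<'E'
from station import *
import cv2
for n in("top","side"):
    cv2.imwrite(f"pics/{n}0.png",cv2.resize(capture(n),(800,600),interpolation=cv2.INTER_CUBIC))
    c=get_calibration(n);print(n,c)
s=sense();print(s)
E
```

```text
top {'camera_matrix': array([[545.90901899,   0.        , 276.74695045],
       [  0.        , 545.90901899, 209.32062961],
       [  0.        ,   0.        ,   1.        ]]), 'T': array([[ 1.05335404e-02,  9.76408409e-01, -2.15674902e-01,
         1.95848417e-01],
       [-9.99944259e-01,  1.04416941e-02, -1.56529709e-03,
         7.85932769e-03],
       [ 7.23642119e-04,  2.15679369e-01,  9.76463971e-01,
         1.45683687e+00],
       [ 0.00000000e+00,  0.00000000e+00,  0.00000000e+00,
         1.00000000e+00]])}
side {'camera_matrix': array([[513.18314429,   0.        , 272.40678674],
       [  0.        , 513.18314429, 214.13646013],
       [  0.        ,   0.        ,   1.        ]]), 'T': array([[ 0.31768336,  0.48498614, -0.81477956, -0.6839683 ],
       [-0.94811626,  0.15127178, -0.27962906, -0.4208108 ],
       [-0.01236306,  0.86133924,  0.50787977,  0.8106933 ],
       [ 0.        ,  0.        ,  0.        ,  1.        ]])}
{'time_s': 0.1, 'joints': array([ 8.65502770e+01,  2.20854187e+01,  3.88767874e-01, -2.48682427e-02,
       -6.84109227e+01, -1.48185690e+01]), 'joint_velocities': array([ 0.00294873, -0.05396036,  0.14867415,  0.02906275,  0.0494929 ,
       -0.02609571]), 'effort': array([ 4.30005991e-05, -3.91690171e+01,  1.87935483e+01,  4.23187450e+00,
        1.34849691e-02, -7.53375184e-05]), 'tcp_pos': array([0.1957097 , 0.59299485, 0.21338796]), 'ee_rot': array([[ 9.49548930e-01, -3.13618501e-01, -5.15825504e-04],
       [-3.13618912e-01, -9.49547132e-01, -1.84979325e-03],
       [ 9.03287587e-05,  1.91824183e-03, -9.99998156e-01]]), 'wrist_force': array([-0.03542152,  1.24499887,  0.03638939]), 'moment': array([ 0.02440933, -0.01867735, -0.00709668]), 'gripper_width': 1.000279275608793}
```

View pics/top0.png

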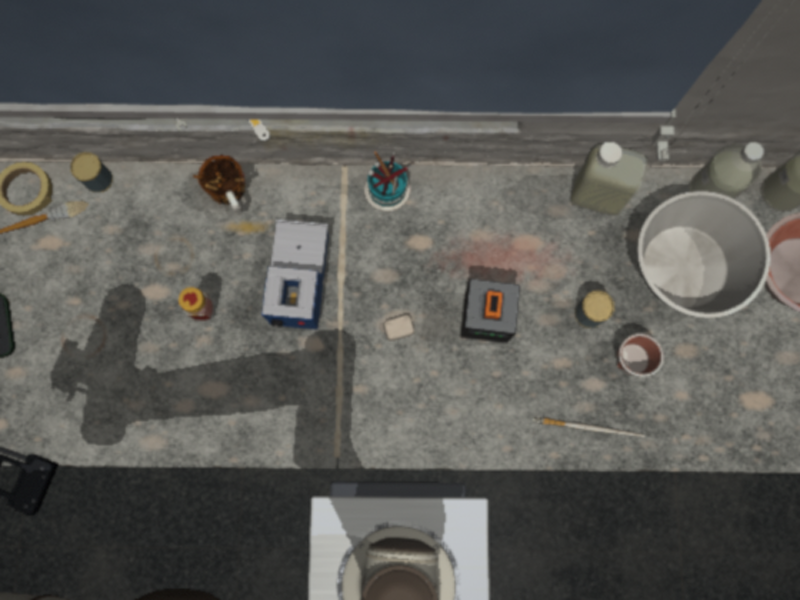

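View pics/side0.png

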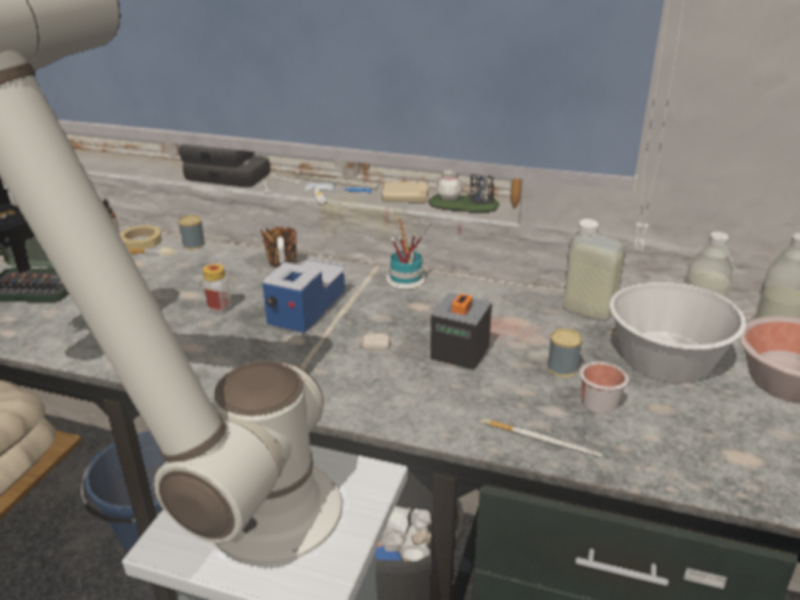

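The top view shows the charger with the pack at about (493,304), the shaker bay at (291,292), the blank at (398,326), the tin at (597,305) and the jar at (192,300), all in 800x600 pixels. The side view agrees. Next I'll enlarge both decks.

```bash
python3 - <<'E'
from station import *
import cv2,numpy as np
t=capture("top")
# native px: charger around (345,214), shaker around (204,195)
a=t[180:245,315:375]; b=t[150:235,175:235]
A=cv2.resize(a,None,fx=6.5,fy=6.5,interpolation=cv2.INTER_CUBIC)
B=cv2.resize(b,None,fx=6.5,fy=6.5,interpolation=cv2.INTER_CUBIC)
c=np.zeros((B.shape[0],790,3),np.uint8);c[:A.shape[0],:390]=A;c[:,400:790]=B
cv2.imwrite("pics/crop.png",cv2.convertScaleAbs(c,alpha=1.3,beta=10))
E
```

```text
(no output)
```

View pics/crop.png

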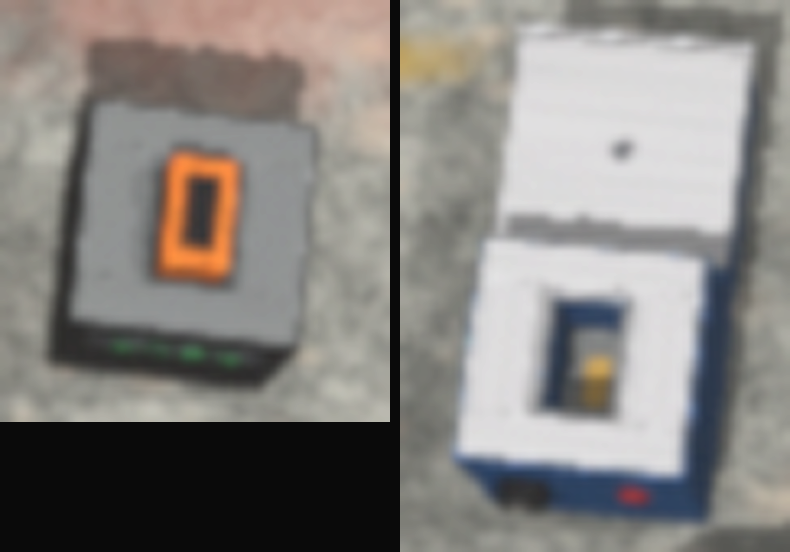

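The charger deck corners are at (90,100), (314,127), (298,348) and (68,322), with the pack top inside them. The shaker deck corners are at (484,239), (707,260), (684,474) and (457,458), and its bay is open.

```bash
cat > h.py <<'E'
from station import *
import numpy as np, cv2
def ray(name,px,z):
    c=get_calibration(name);K=c["camera_matrix"];T=c["T"]
    o=[]
    for u,v in px:
        d=np.linalg.inv(K)@[u,v,1];d=T[:3,:3]@(d*[1,-1,-1]);o.append(T[:3,3]+d*(z-T[2,3])/d[2])
    return np.array(o)
def rect(p):
    p=np.array(p)[:,:2];l=((p[0]-p[3])+(p[1]-p[2]))/2;s=((p[0]-p[1])+(p[3]-p[2]))/2
    return p.mean(0).round(4),"long mm",(np.linalg.norm(l)*1e3).round(1),"ang",np.degrees(np.arctan2(l[1],l[0])).round(2),"short",(np.linalg.norm(s)*1e3).round(1),"ang",np.degrees(np.arctan2(-s[0],s[1])).round(2)
def proj(name,P):
    c=get_calibration(name);K=c["camera_matrix"];T=c["T"]
    q=(np.array(P)-T[:3,3])@T[:3,:3]*[1,-1,-1];q=q@K.T;return q[:,:2]/q[:,2:]
E
python3 - <<'E'
from h import *
def n(p,ox,oy,dx=0): return [((u-dx+.5)/6.5-.5+ox,(v+.5)/6.5-.5+oy) for u,v in p]
f=lambda p,z,ox,oy,dx=0: rect(ray("top",n(p,ox,oy,dx),z))
print("chdeck",f([(90,100),(314,127),(298,348),(68,322)],.105,315,180))
print("pack",f([(172,151),(242,157),(230,280),(158,275)],.121,315,180))
print("shdeck",f([(484,239),(707,260),(684,474),(457,458)],.105,175,150,400))
print("mouth",f([(545,286),(632,290),(615,415),(530,410)],.105,175,150,400))
q=lambda p:[((u+.5)*.7-.5,(v+.5)*.7-.5) for u,v in p]
print("bystanders tin,jar,blank",ray("top",q([(597,305)]),.072),ray("top",q([(192,300)]),.1),ray("top",q([(398,326)]),.016))
# side-view check of pack top & shaker deck corners
print("side pack top centre",ray("side",q([(462,303)]),.121), "shaker bay",ray("side",q([(291,275)]),.105))
E
```

```text
chdeck (array([ 0.4842, -0.1608]), 'long mm', np.float64(88.7), 'ang', np.float64(-5.71), 'short', np.float64(88.8), 'ang', np.float64(-6.22))
pack (array([ 0.484, -0.162]), 'long mm', np.float64(49.0), 'ang', np.float64(-6.81), 'short', np.float64(27.4), 'ang', np.float64(-3.93))
shdeck (array([0.505 , 0.1982]), 'long mm', np.float64(87.1), 'ang', np.float64(-4.15), 'short', np.float64(88.5), 'ang', np.float64(-4.21))
mouth (array([0.5078, 0.1993]), 'long mm', np.float64(50.2), 'ang', np.float64(-4.87), 'short', np.float64(33.7), 'ang', np.float64(-2.45))
bystanders tin,jar,blank [[ 0.4949293  -0.35579793  0.072     ]] [[0.4902813  0.37255907 0.1       ]] [[0.46268765 0.00505863 0.016     ]]
side pack top centre [[ 0.47361061 -0.16654016  0.121     ]] shaker bay [[0.50719321 0.20015401 0.105     ]]
```

Emit:
play_rows(targets=[[[1,0.1,-0.14,0.03,0.213],[1,0.1,-0.14,0.03,0.213],[1,0.1,-0.14,0.03,0.213],[1,0.1,-0.14,0.03,0.213],[1,0.1,-0.14,0.03,0.213]]])

```text
time_s: 0.57
tcp_pos: [0.298, 0.4495, 0.2459]
ee_rot: [[0.994, -0.109, 0.001], [-0.109, -0.994, 0.0], [0.001, -0.0, -1.0]]
wrist_force: [-1.0, -1.1, 0.2]
gripper_width: 0.708
```

Emit:
play_rows(targets=[[[1,0.08,-0.19,0,0],[1,0.08,-0.19,0,0],[1,0.08,-0.19,0,0],[1,0.08,-0.19,0,0],[1,0.08,-0.19,0,0]]])

```text
time_s: 0.98
tcp_pos: [0.3759, 0.2614, 0.2443]
ee_rot: [[0.994, -0.105, -0.0], [-0.105, -0.994, -0.0], [-0.0, 0.0, -1.0]]
wrist_force: [1.6, 0.3, 0.3]
gripper_width: 0.329
```

Emit:
play_rows(targets=[[[1,0.06,-0.2,0,0],[1,0.06,-0.2,0,0],[1,0.06,-0.2,0,0],[1,0.06,-0.2,0,0],[1,0.06,-0.2,0,0]]])

```text
time_s: 1.4
tcp_pos: [0.4356, 0.0621, 0.2445]
ee_rot: [[0.994, -0.105, 0.0], [-0.105, -0.994, 0.0], [0.0, -0.0, -1.0]]
wrist_force: [0.8, 1.0, -0.7]
gripper_width: 0.021
```

Emit:
play_rows(targets=[[[1,0.04,-0.2,0,0],[1,0.04,-0.2,0,0],[1,0.04,-0.2,0,0],[1,0.04,-0.2,0,0],[1,0.04,-0.2,0,0]]])

```text
time_s: 1.82
tcp_pos: [0.4756, -0.1384, 0.2442]
ee_rot: [[0.994, -0.106, -0.0], [-0.106, -0.994, 0.0], [-0.0, -0.0, -1.0]]
wrist_force: [0.6, 0.7, -0.1]
gripper_width: 0.003
```

Emit:
play_rows(targets=[[[1,0.008,-0.024,-0.02,0],[1,0.008,-0.024,-0.06,0],[1,0.008,-0.024,-0.085,0],[1,0.008,-0.024,-0.096,0],[1,0.008,-0.024,-0.096,0]]])

```text
time_s: 2.23
tcp_pos: [0.4812, -0.1601, 0.1448]
ee_rot: [[0.994, -0.107, -0.008], [-0.107, -0.994, 0.001], [-0.008, -0.0, -1.0]]
wrist_force: [0.5, -0.3, -0.7]
gripper_width: 0.005
```

```bash
python3 - <<'E'
from h import *
s=sense();print(s["tcp_pos"],s["wrist_force"])
t=capture("top");d=capture("side")
a=t[165:255,295:375];b=d[185:270,285:365]
A=cv2.resize(a,(390,440),interpolation=cv2.INTER_CUBIC);B=cv2.resize(b,(390,440),interpolation=cv2.INTER_CUBIC)
cv2.imwrite("pics/press.png",cv2.convertScaleAbs(np.hstack([A,B]),alpha=1.2))
E
```

```text
[ 0.48117049 -0.16005396  0.14478114] [ 0.49600783 -0.31554502 -0.66343522]
```

View pics/press.png

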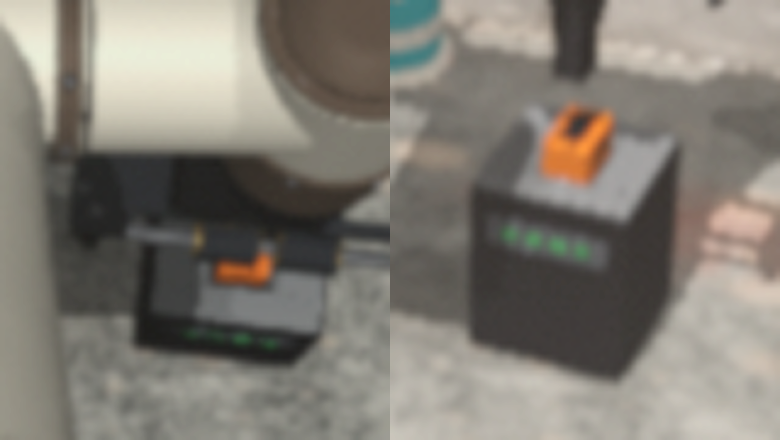

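The press approach shows the closed fingertips at (573,75) in the side crop, seemingly beyond the pack top at (578,125). I'll check this against the projection.

```bash
python3 - <<'E'
from h import *
s=sense();R=s["ee_rot"];tip=s["tcp_pos"]+R[:,2]*.017
print(s["tcp_pos"],"tip",tip)
print("tip side pred",proj("side",[tip]),"seen",285+183/4.875,185+78/5.176)
print("tip top pred",proj("top",[tip]))
print("pack top side pred",proj("side",[[.484,-.161,.121]]),"seen",285+190/4.875,185+125/5.176)
n=[(285+(u-390)/4.875-.4,185+v/5.176-.4) for u,v in [(565,105),(617,112),(594,147),(540,140)]]
p=ray("side",n,.121);print(p,p.mean(0))
d=[(285+(u-390)/4.875-.4,185+v/5.176-.4) for u,v in [(525,105),(682,145),(628,218),(473,184)]]
p=ray("side",d,.105);print(p,p.mean(0))
E
```

```text
[ 0.48399222 -0.16013357  0.14845545] tip [ 0.48398614 -0.16014077  0.13145545]
tip side pred [[321.97996403 206.33483266]] seen 322.53846153846155 200.0695517774343
tip top pred [[345.21029132 211.8453449 ]]
pack top side pred [[322.15076077 209.77188462]] seen 323.97435897435895 209.1499227202473
[[ 0.50852511 -0.15038019  0.121     ]
 [ 0.50985442 -0.17971255  0.121     ]
 [ 0.47075264 -0.17591173  0.121     ]
 [ 0.46893273 -0.14617223  0.121     ]] [ 0.48951622 -0.16304417  0.121     ]
[[ 0.52941227 -0.1223103   0.105     ]
 [ 0.51409876 -0.21638071  0.105     ]
 [ 0.43438472 -0.20370612  0.105     ]
 [ 0.4414754  -0.11621402  0.105     ]] [ 0.47984279 -0.16465279  0.105     ]
```

Emit:
play_rows(targets=[[[1,0.001,-0.001,-0.003,0],[1,0.001,-0.001,-0.006,0],[1,0.001,-0.001,-0.008,0],[1,0.001,-0.001,-0.009,0],[1,0.001,-0.001,-0.01,0]]])

```text
time_s: 2.75
tcp_pos: [0.4849, -0.161, 0.1386]
ee_rot: [[0.994, -0.105, 0.001], [-0.105, -0.994, -0.0], [0.001, -0.0, -1.0]]
wrist_force: [0.5, -0.2, -0.1]
gripper_width: 0.006
```

Emit:
play_rows(targets=[[[1,0,0,-0.001,0],[1,0,0,-0.002,0],[1,0,0,-0.003,0],[1,0,0,-0.0035,0],[1,0,0,-0.0035,0]]])

```text
time_s: 3.17
tcp_pos: [0.4846, -0.1611, 0.1347]
ee_rot: [[0.994, -0.106, -0.0], [-0.106, -0.994, -0.0], [-0.0, 0.0, -1.0]]
wrist_force: [0.5, 0.3, -0.6]
gripper_width: -0.001
```

Emit:
play_rows(targets=[[[1,0,0,-0.001,0],[1,0,0,-0.002,0],[1,0,0,-0.003,0],[1,0,0,-0.0035,0],[1,0,0,-0.0035,0]]])

```text
time_s: 3.58
tcp_pos: [0.4846, -0.1611, 0.1312]
ee_rot: [[0.994, -0.106, -0.0], [-0.106, -0.994, 0.0], [-0.0, 0.0, -1.0]]
wrist_force: [-0.3, -0.6, 0.7]
gripper_width: 0.002
```

```bash
python3 - <<'E'
from h import *
s=sense();print(s["tcp_pos"],s["wrist_force"],s["gripper_width"])
d=capture("side");b=d[150:250,265:385]
cv2.imwrite("pics/press2.png",cv2.convertScaleAbs(cv2.resize(b,(720,600),interpolation=cv2.INTER_CUBIC),alpha=1.2))
tip=s["tcp_pos"]+s["ee_rot"][:,2]*.017
print((proj("side",[tip])-[265,150])*6)
E
```

```text
[ 0.48462129 -0.16105011  0.13118419] [-0.30786935 -0.55150505  0.72336462] 0.002103485607539436
[[342.78049445 371.16895761]]
```

View pics/press2.png

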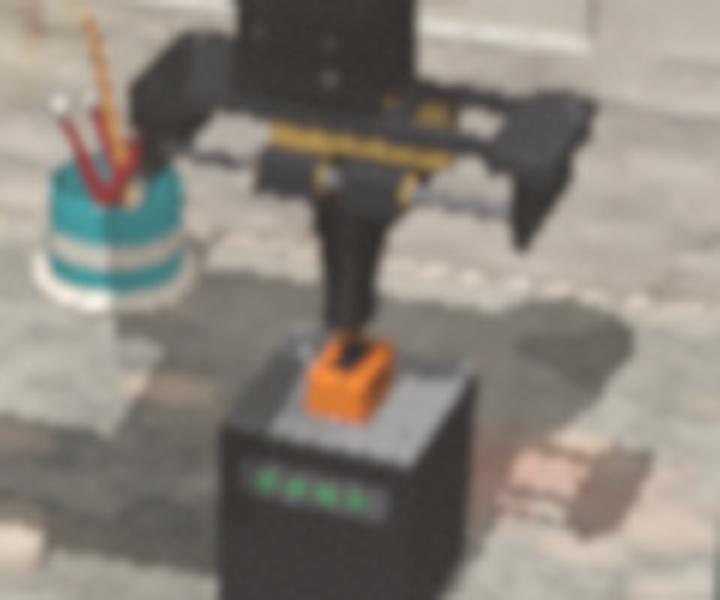

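The side crop shows the fingertips ending at about (350,335), still clear of the pack top at (350,350). The real tips are higher than the predicted row 371, so I keep feeling downward.

Emit:
play_rows(targets=[[[1,0,0,-0.001,0],[1,0,0,-0.002,0],[1,0,0,-0.003,0],[1,0,0,-0.0035,0],[1,0,0,-0.0035,0]]])

```text
time_s: 4.05
tcp_pos: [0.4846, -0.161, 0.1277]
ee_rot: [[0.994, -0.106, -0.0], [-0.106, -0.994, 0.0], [-0.0, 0.0, -1.0]]
wrist_force: [-0.0, -0.4, 0.3]
gripper_width: 0.006
```

Emit:
play_rows(targets=[[[1,0,0,-0.001,0],[1,0,0,-0.002,0],[1,0,0,-0.003,0],[1,0,0,-0.003,0],[1,0,0,-0.003,0]]])

```text
time_s: 4.47
tcp_pos: [0.4847, -0.1611, 0.1248]
ee_rot: [[0.994, -0.106, -0.0], [-0.106, -0.994, -0.0], [-0.0, 0.0, -1.0]]
wrist_force: [0.3, 0.0, 0.6]
gripper_width: 0.004
```

```bash
python3 - <<'E'
from h import *
s=sense();print(s["tcp_pos"],s["wrist_force"],s["gripper_width"])
d=capture("side");b=d[185:235,300:350]
t=capture("top");a=t[180:240,310:370]
A=cv2.resize(a,(400,400),interpolation=cv2.INTER_CUBIC);B=cv2.resize(b,(400,400),interpolation=cv2.INTER_CUBIC)
cv2.imwrite("pics/press3.png",cv2.convertScaleAbs(np.hstack([A,B]),alpha=1.8,beta=20))
tip=s["tcp_pos"]+s["ee_rot"][:,2]*.017
print((proj("side",[tip,s["tcp_pos"]])-[300,185])*8+[400,0],(proj("top",[tip])-[310,180])*6.67)
E
```

```text
[ 0.48466524 -0.16105729  0.12476062] [0.28004906 0.01262693 0.5640817 ] 0.003908845439169765
[[576.39246749 231.31161805]
 [578.2623697  187.5169483 ]] [[229.53906499 223.89906107]]
```

View pics/press3.png

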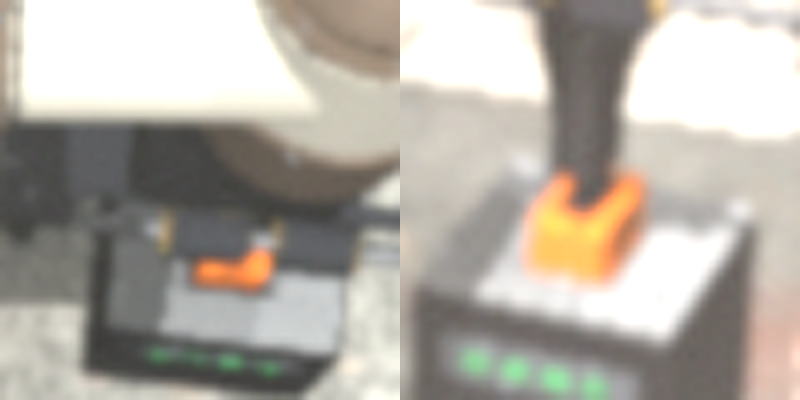

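The side crop shows the tip over the black band, centred at about (590,205) and about to touch. It keeps going down in small steps.

Emit:
play_rows(targets=[[[1,0,0,-0.001,0],[1,0,0,-0.002,0],[1,0,0,-0.0025,0],[1,0,0,-0.003,0],[1,0,0,-0.003,0]]])

```text
time_s: 4.98
tcp_pos: [0.4846, -0.161, 0.1217]
ee_rot: [[0.994, -0.106, -0.0], [-0.106, -0.994, 0.0], [-0.0, 0.0, -1.0]]
wrist_force: [1.5, -0.3, -0.7]
gripper_width: 0.006
```

Emit:
play_rows(targets=[[[1,0,0,-0.001,0],[1,0,0,-0.002,0],[1,0,0,-0.0025,0],[1,0,0,-0.003,0],[1,0,0,-0.003,0]]])

```text
time_s: 5.4
tcp_pos: [0.4846, -0.161, 0.1187]
ee_rot: [[0.994, -0.106, -0.0], [-0.106, -0.994, 0.0], [-0.0, 0.0, -1.0]]
wrist_force: [-0.1, 0.5, 0.1]
gripper_width: 0.007
```

```bash
python3 - <<'E'
from h import *
s=sense();print(s["tcp_pos"],s["wrist_force"],s["effort"],s["moment"])
d=capture("side");b=d[185:235,300:350]
o=cv2.inRange(cv2.cvtColor(b,cv2.COLOR_BGR2HSV),(5,150,90),(20,255,255));y,x=np.nonzero(o);print("orange now",y.min(),y.max(),len(y))
B=cv2.resize(b,(600,600),interpolation=cv2.INTER_CUBIC)
cv2.imwrite("pics/press4.png",cv2.convertScaleAbs(B,alpha=2.2,beta=20))
print((proj("side",[s["tcp_pos"],[.4846,-.161,.121]])-[300,185])*12)
E
```

```text
[ 0.48463756 -0.16104973  0.11871628] [-0.11225777  0.50228426  0.1157593 ] [ 5.12143321e-03 -3.09452212e+01  1.56262940e+01  3.41889873e+00
  8.96125962e-02 -1.39510274e-05] [-0.07631058  0.04335151  0.01914669]
orange now 23 34 101
[[266.33041853 304.77799223]
 [266.45055365 295.97802914]]
```

View pics/press4.png

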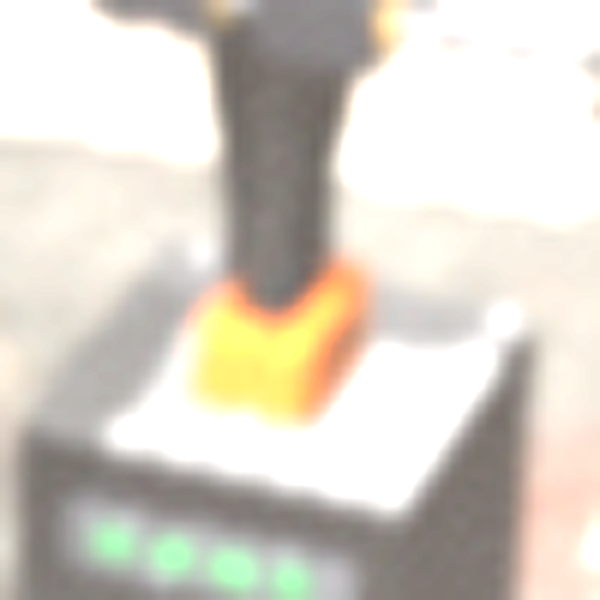

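The side crop shows the fingertip bottom at (275,305), right where the TCP itself projects. Closed, the tips sit about at the TCP, so contact should come any moment.

Emit:
play_rows(targets=[[[1,0,0,-0.0005,0],[1,0,0,-0.001,0],[1,0,0,-0.0015,0],[1,0,0,-0.002,0],[1,0,0,-0.002,0]]])

```text
time_s: 5.87
tcp_pos: [0.4846, -0.161, 0.1167]
ee_rot: [[0.994, -0.106, -0.0], [-0.106, -0.994, 0.0], [-0.0, -0.0, -1.0]]
wrist_force: [-0.1, -0.3, -0.1]
gripper_width: 0.005
```

Emit:
play_rows(targets=[[[1,0,0,-0.0005,0],[1,0,0,-0.001,0],[1,0,0,-0.0015,0],[1,0,0,-0.002,0],[1,0,0,-0.002,0]]])

```text
time_s: 6.28
tcp_pos: [0.4846, -0.161, 0.1147]
ee_rot: [[0.994, -0.106, -0.0], [-0.106, -0.994, 0.0], [-0.0, -0.0, -1.0]]
wrist_force: [0.0, -0.1, 0.5]
gripper_width: 0.003
```

Emit:
play_rows(targets=[[[1,0,0,-0.0005,0],[1,0,0,-0.001,0],[1,0,0,-0.0015,0],[1,0,0,-0.002,0],[1,0,0,-0.002,0]]])

```text
time_s: 6.7
tcp_pos: [0.485, -0.1612, 0.1133]
ee_rot: [[0.994, -0.105, 0.001], [-0.105, -0.994, -0.0], [0.001, 0.0, -1.0]]
wrist_force: [-1.4, 0.6, 3.3]
gripper_width: 0.004
```

```bash
python3 - <<'E'
from h import *
s=sense();print(s["tcp_pos"],s["wrist_force"])
d=capture("side");b=d[180:230,300:350];t=capture("top");cv2.imwrite("pics/t_raw.png",t);cv2.imwrite("pics/s_raw.png",d)
o=cv2.resize(cv2.imread("pics/side0.png"),(560,420),interpolation=cv2.INTER_AREA)[180:230,300:350]
A,B=[cv2.resize(q,(400,400),interpolation=cv2.INTER_CUBIC) for q in(o,b)]
C=cv2.LUT(np.hstack([A,B]),(255*(np.arange(256)/255)**.6).astype(np.uint8))
cv2.imwrite("pics/press5.png",C)
E
```

```text
[ 0.48495515 -0.16118453  0.11333539] [-1.42168981  0.60718     3.32860907]
```

View pics/press5.png

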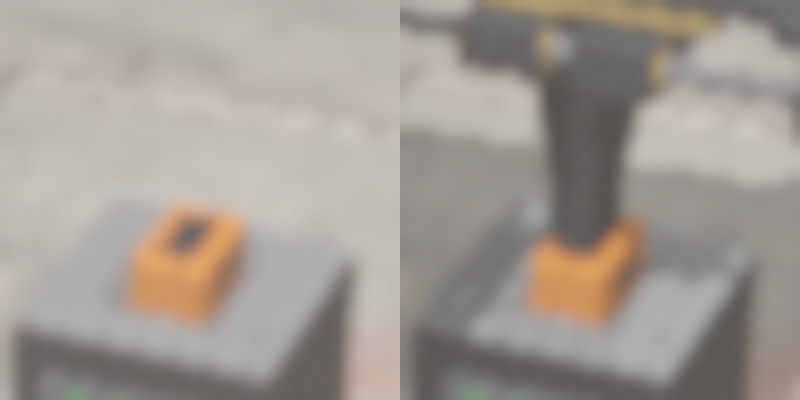

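Contact: Fz is 3.3 N with the TCP at 0.1133, and the side crop shows the finger on the pack top. The real tips are about 6 mm above the TCP reading when shut. Now I press the rest.

Emit:
play_rows(targets=[[[1,0,0,-0.0005,0],[1,0,0,-0.001,0],[1,0,0,-0.0015,0],[1,0,0,-0.002,0],[1,0,0,-0.002,0]]])

```text
time_s: 7.22
tcp_pos: [0.4849, -0.1611, 0.111]
ee_rot: [[0.994, -0.105, 0.0], [-0.105, -0.994, -0.0], [0.0, 0.0, -1.0]]
wrist_force: [-0.7, -0.4, 5.0]
gripper_width: 0.004
```

Emit:
play_rows(targets=[[[1,0,0,-0.0005,0],[1,0,0,-0.001,0],[1,0,0,-0.0015,0],[1,0,0,-0.0015,0],[1,0,0,-0.0015,0]]])

```text
time_s: 7.63
tcp_pos: [0.4849, -0.1611, 0.1095]
ee_rot: [[0.994, -0.106, 0.0], [-0.106, -0.994, -0.0], [0.0, 0.0, -1.0]]
wrist_force: [-1.0, -0.3, 5.0]
gripper_width: 0.005
```

Emit:
play_rows(targets=[[[1,0,0,-0.0005,0],[1,0,0,-0.001,0],[1,0,0,-0.0015,0],[1,0,0,-0.0015,0],[1,0,0,-0.0015,0]]])

```text
time_s: 8.05
tcp_pos: [0.485, -0.1612, 0.1081]
ee_rot: [[0.994, -0.105, 0.0], [-0.105, -0.994, -0.0], [0.001, 0.0, -1.0]]
wrist_force: [-0.3, -1.1, 6.1]
gripper_width: 0.002
```

Emit:
play_rows(targets=[[[1,0,0,-0.0004,0],[1,0,0,-0.0008,0],[1,0,0,-0.001,0],[1,0,0,-0.001,0],[1,0,0,-0.001,0]]])

```text
time_s: 8.47
tcp_pos: [0.4852, -0.1614, 0.108]
ee_rot: [[0.994, -0.105, 0.001], [-0.105, -0.994, -0.001], [0.001, 0.001, -1.0]]
wrist_force: [-3.0, 0.2, 10.7]
gripper_width: 0.005
```

Firm stop at about 0.108, where the arm yields at roughly 5 N/mm. I press slightly more, then rise.

Emit:
play_rows(targets=[[[1,0,0,-0.0004,0],[1,0,0,-0.0008,0],[1,0,0,-0.0008,0]]])

```text
time_s: 8.72
tcp_pos: [0.4854, -0.1615, 0.1078]
ee_rot: [[0.995, -0.105, 0.002], [-0.105, -0.995, -0.001], [0.002, 0.001, -1.0]]
wrist_force: [-3.7, -0.5, 12.6]
gripper_width: 0.003
```

Emit:
play_rows(targets=[[[1,0,0,0.02,0],[1,0,0,0.05,0],[1,0,0,0.08,0],[0,0,0,0.09,0],[0,0,0,0.09,0]]])

```text
time_s: 9.13
tcp_pos: [0.4864, -0.161, 0.1983]
ee_rot: [[0.994, -0.106, 0.006], [-0.106, -0.994, -0.0], [0.006, -0.001, -1.0]]
wrist_force: [0.4, -0.2, 0.1]
gripper_width: 0.084
```

```bash
python3 - <<'E'
from h import *
s=sense();print(s["tcp_pos"],s["wrist_force"])
d=capture("side");t=capture("top")
A,B=[cv2.resize(q,(400,400),interpolation=cv2.INTER_CUBIC) for q in(d[150:230,280:360],t[170:250,300:380])]
cv2.imwrite("pics/pop.png",cv2.LUT(np.hstack([A,B]),(255*(np.arange(256)/255)**.6).astype(np.uint8)))
E
```

```text
[ 0.48641289 -0.16099529  0.19833543] [ 0.36918133 -0.16699469  0.06021588]
```

View pics/pop.png

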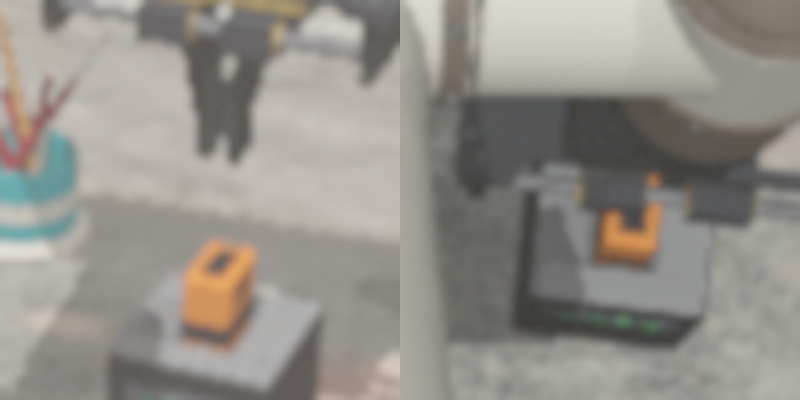

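Both views show the pack popped up, with its dark lower band visible at side (215,330), and the fingers off it. Now I open and descend for the grasp.

Emit:
play_rows(targets=[[[0,0,0,-0.01,0],[0,0,0,-0.02,0],[0,0,0,-0.03,0],[0,0,0,-0.03,0],[0,0,0,-0.03,0]]])

```text
time_s: 9.65
tcp_pos: [0.4838, -0.161, 0.1642]
ee_rot: [[0.994, -0.106, -0.004], [-0.106, -0.994, 0.0], [-0.004, 0.0, -1.0]]
wrist_force: [0.3, 0.6, 0.3]
gripper_width: 0.544
```

Emit:
play_rows(targets=[[[0,0,0,0,0],[0,0,0,0,0],[0,0,0,0,0],[0,0,0,0,0],[0,0,0,0,0]]])

```text
time_s: 10.07
tcp_pos: [0.4849, -0.161, 0.1664]
ee_rot: [[0.994, -0.106, 0.001], [-0.106, -0.994, 0.0], [0.001, -0.0, -1.0]]
wrist_force: [-0.3, 0.5, -1.2]
gripper_width: 0.925
```

Emit:
play_rows(targets=[[[0,0,0,-0.015,0],[0,0,0,-0.03,0],[0,0,0,-0.035,0],[0,0,0,-0.038,0],[0,0,0,-0.04,0]]])

```text
time_s: 10.48
tcp_pos: [0.4849, -0.1611, 0.1261]
ee_rot: [[0.994, -0.105, 0.0], [-0.105, -0.994, -0.0], [0.0, 0.0, -1.0]]
wrist_force: [0.2, -0.3, -0.4]
gripper_width: 1.0
```

Emit:
play_rows(targets=[[[0,0,0,-0.002,0],[0,0,0,-0.004,0],[0,0,0,-0.006,0],[0,0,0,-0.007,0],[0,0,0,-0.008,0]]])

```text
time_s: 10.9
tcp_pos: [0.4848, -0.1611, 0.1181]
ee_rot: [[0.994, -0.106, 0.0], [-0.106, -0.994, -0.0], [0.0, 0.0, -1.0]]
wrist_force: [0.6, 0.4, 0.2]
gripper_width: 0.999
```

Emit:
play_rows(targets=[[[0,0,0,-0.002,0],[0,0,0,-0.004,0],[0,0,0,-0.006,0],[0,0,0,-0.007,0],[0,0,0,-0.007,0]]])

```text
time_s: 11.32
tcp_pos: [0.4845, -0.161, 0.1107]
ee_rot: [[0.994, -0.106, -0.001], [-0.106, -0.994, 0.0], [-0.001, 0.0, -1.0]]
wrist_force: [-0.2, 0.8, -0.1]
gripper_width: 0.999
```

```bash
python3 - <<'E'
from h import *
s=sense();print(s["tcp_pos"],s["wrist_force"])
d=capture("side")
cv2.imwrite("pics/gr.png",cv2.LUT(cv2.resize(d[140:240,260:385],(750,600),interpolation=cv2.INTER_CUBIC),(255*(np.arange(256)/255)**.6).astype(np.uint8)))
E
```

```text
[ 0.48450645 -0.16101956  0.11067821] [-0.18936117  0.80136386 -0.12526325]
```

View pics/gr.png

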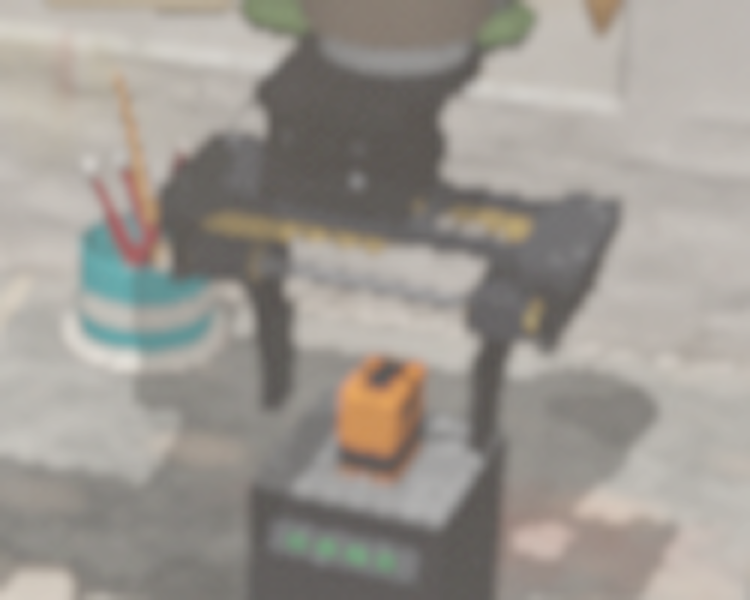

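The open fingers straddle the pack evenly, with tips at (275,405) and (480,445) still clear above the deck. I go 4 mm lower and close.

Emit:
play_rows(targets=[[[0,0,0,-0.002,0],[0,0,0,-0.004,0],[1,0,0,-0.004,0],[1,0,0,-0.004,0],[1,0,0,-0.004,0]]])

```text
time_s: 11.78
tcp_pos: [0.4848, -0.1611, 0.1071]
ee_rot: [[0.994, -0.106, 0.0], [-0.106, -0.994, -0.0], [0.0, 0.0, -1.0]]
wrist_force: [0.3, 0.7, 0.7]
gripper_width: 0.855
```

Emit:
play_rows(targets=[[[1,0,0,0,0],[1,0,0,0,0],[1,0,0,0,0],[1,0,0,0,0],[1,0,0,0,0]]])

```text
time_s: 12.2
tcp_pos: [0.4847, -0.1611, 0.1071]
ee_rot: [[0.994, -0.106, 0.0], [-0.106, -0.994, -0.0], [0.0, 0.0, -1.0]]
wrist_force: [0.8, -0.2, 0.8]
gripper_width: 0.479
```

Emit:
play_rows(targets=[[[1,0,0,0,0],[1,0,0,0,0],[1,0,0,0,0],[1,0,0,0,0],[1,0,0,0,0]]])

```text
time_s: 12.62
tcp_pos: [0.4847, -0.1612, 0.107]
ee_rot: [[0.994, -0.106, -0.0], [-0.106, -0.994, -0.0], [-0.0, 0.0, -1.0]]
wrist_force: [-0.4, -1.2, -0.2]
gripper_width: 0.3
```

Emit:
play_rows(targets=[[[1,0,0,0,0],[1,0,0,0.006,0],[1,0,0,0.014,0],[1,0,0,0.022,0],[1,0,0,0.03,0]]])

```text
time_s: 13.03
tcp_pos: [0.4849, -0.1609, 0.1381]
ee_rot: [[0.994, -0.105, 0.0], [-0.105, -0.994, 0.0], [0.0, -0.0, -1.0]]
wrist_force: [0.1, 0.6, -2.2]
gripper_width: 0.297
```

Emit:
play_rows(targets=[[[1,0,0,0.014,0],[1,0,0,0.028,0],[1,0,0,0.042,0],[1,0,0,0.056,0],[1,0,0,0.06,0]]])

```text
time_s: 13.45
tcp_pos: [0.4862, -0.1612, 0.2003]
ee_rot: [[0.994, -0.105, 0.006], [-0.105, -0.994, -0.001], [0.006, 0.0, -1.0]]
wrist_force: [-0.1, 0.1, -0.2]
gripper_width: 0.297
```

Emit:
play_rows(targets=[[[1,0.002,0.03,0,0.03],[1,0.004,0.07,0,0.03],[1,0.007,0.11,0,0.03],[1,0.009,0.15,0,0.03],[1,0.011,0.19,0,0.03]]])

```text
time_s: 13.87
tcp_pos: [0.4952, 0.0307, 0.1973]
ee_rot: [[0.997, -0.076, 0.0], [-0.076, -0.997, 0.0], [0.0, -0.0, -1.0]]
wrist_force: [0.8, -0.2, -1.4]
gripper_width: 0.298
```

Emit:
play_rows(targets=[[[1,0.003,0.04,0,0],[1,0.006,0.08,0,0],[1,0.008,0.12,0,0],[1,0.01,0.15,0,0],[1,0.011,0.17,0,0]]])

```text
time_s: 14.28
tcp_pos: [0.5065, 0.2022, 0.197]
ee_rot: [[0.997, -0.073, 0.0], [-0.073, -0.997, 0.001], [0.0, -0.001, -1.0]]
wrist_force: [0.1, -0.7, -1.7]
gripper_width: 0.293
```

Emit:
play_rows(targets=[[[1,0,0,-0.01,0],[1,0,0,-0.02,0],[1,0,0,-0.03,0],[1,0,0,-0.03,0],[1,0,0,-0.03,0]]])

```text
time_s: 14.7
tcp_pos: [0.5062, 0.1974, 0.166]
ee_rot: [[0.997, -0.077, -0.002], [-0.077, -0.997, -0.002], [-0.002, 0.002, -1.0]]
wrist_force: [-0.4, 0.3, -2.3]
gripper_width: 0.294
```

```bash
python3 - <<'E'
from h import *
s=sense();print(s["tcp_pos"],s["wrist_force"],s["gripper_width"])
d=capture("side");t=capture("top")
A,B=[cv2.resize(q,(400,500),interpolation=cv2.INTER_CUBIC) for q in(d[140:240,170:250],t[140:240,170:250])]
cv2.imwrite("pics/over.png",cv2.LUT(np.hstack([A,B]),(255*(np.arange(256)/255)**.6).astype(np.uint8)))
c=np.array([.507,.199]);a=np.radians(-4.2);R=np.array([[np.cos(a),-np.sin(a)],[np.sin(a),np.cos(a)]])
P=[[*(c+R@[x,y]),.113] for x,y in[(-.022,.013),(-.022,-.013),(.022,-.013),(.022,.013)]]
print((proj("side",P)-[170,140])*5)
E
```

```text
[0.50615351 0.1974291  0.16604773] [-0.38166897  0.29428486 -2.31902336] 0.2941658058965389
[[129.89008817 262.79712004]
 [169.29275305 270.57705121]
 [206.05849361 237.57495225]
 [167.34646475 230.16455944]]
```

View pics/over.png

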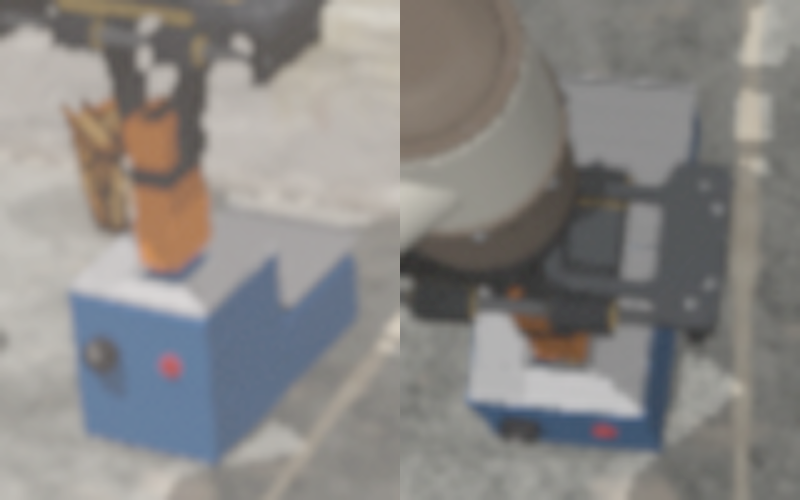

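The side crop shows the pack hanging upright just over the bay, with bottom corners at (140,265), (183,273) and (212,245) and deck corners at (72,290), (210,320) and (278,258). I'll check the offset numerically within this one picture.

```bash
python3 - <<'E'
from h import *
s=sense();print(s["tcp_pos"])
n=lambda p:[((u+.5)/5-.5+170,(v+.5)/5-.5+140) for u,v in p]
p=ray("side",n([(140,265),(183,273),(212,245)]),.112);print("pack bottom",p.round(4),(p[0]+p[2])/2)
p=ray("side",n([(72,290),(210,320),(278,258)]),.105);print("deck",p.round(4),(p[0]+p[2])/2)
# detailed crops, current
d=capture("side");b=d[178:212,178:232]
cv2.imwrite("pics/over2.png",cv2.LUT(cv2.resize(b,(756,476),interpolation=cv2.INTER_CUBIC),(255*(np.arange(256)/255)**.6).astype(np.uint8)))
s=sense();print(s["tcp_pos"])
E
```

```text
[0.50705142 0.19816587 0.16737783]
pack bottom [[0.4889 0.2099 0.112 ]
 [0.4873 0.1818 0.112 ]
 [0.5241 0.1802 0.112 ]] [0.50647748 0.19503779 0.112     ]
deck [[0.4612 0.2404 0.105 ]
 [0.4525 0.1497 0.105 ]
 [0.5326 0.1423 0.105 ]] [0.4969144 0.1913046 0.105    ]
[0.5071578  0.19839893 0.16760393]
```

View pics/over2.png

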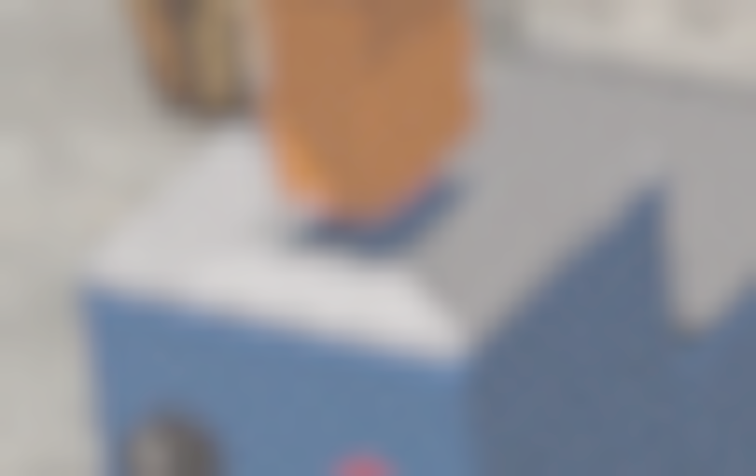

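In the crop, the pack's near bottom edge runs (285,190)-(375,222). The mouth's near edge runs (300,240)-(395,255), with its right side going to about (460,185).

```bash
python3 - <<'E'
from h import *
n=lambda p:[((u+.5)/14-.5+178,(v+.5)/14-.5+178) for u,v in p]
print("pack nl,nr,fr",ray("side",n([(285,190),(375,222),(470,130)]),.1136).round(4))
print("mouth nl,nr,fr",ray("side",n([(300,240),(395,255),(465,180)]),.105).round(4))
print("deck nl,nr",ray("side",n([(85,285),(465,360)]),.105).round(4))
c=np.array([.507,.199]);a=np.radians(-4.2);R=np.array([[np.cos(a),-np.sin(a)],[np.sin(a),np.cos(a)]])
f=lambda L,z:(proj("side",[[*(c+R@q),z] for q in L])-[178,178]+.5)*14
print("pred pack",f([(-.022,.013),(-.022,-.013),(.022,-.013)],.1136).round())
print("pred mouth",f([(-.027,.018),(-.027,-.018),(.027,-.018)],.105).round())
print("pred deck",f([(-.046,.046),(-.046,-.046),(.046,-.046)],.105).round())
E
```

```text
pack nl,nr,fr [[0.4948 0.2116 0.1136]
 [0.4875 0.1877 0.1136]
 [0.5309 0.186  0.1136]]
mouth nl,nr,fr [[0.4901 0.2068 0.105 ]
 [0.49   0.1851 0.105 ]
 [0.5247 0.185  0.105 ]]
deck nl,nr [[0.4593 0.2406 0.105 ]
 [0.4537 0.1528 0.105 ]]
pred pack [[258. 208.]
 [369. 230.]
 [472. 138.]]
pred mouth [[229. 251.]
 [382. 282.]
 [507. 168.]]
pred deck [[ 64. 269.]
 [457. 348.]
 [666. 151.]]
```

The estimates bracket the present position to within about 3 mm, inside the lead-in. I lower gently and watch the forces.

Emit:
play_rows(targets=[[[1,0,0,-0.003,0],[1,0,0,-0.006,0],[1,0,0,-0.008,0],[1,0,0,-0.01,0],[1,0,0,-0.01,0]]])

```text
time_s: 15.27
tcp_pos: [0.5064, 0.1988, 0.1565]
ee_rot: [[0.997, -0.076, -0.001], [-0.076, -0.997, -0.001], [-0.001, 0.001, -1.0]]
wrist_force: [0.7, -0.3, -2.0]
gripper_width: 0.3
```

Emit:
play_rows(targets=[[[1,0,0,-0.001,0],[1,0,0,-0.002,0],[1,0,0,-0.003,0],[1,0,0,-0.003,0]]])

```text
time_s: 15.6
tcp_pos: [0.5066, 0.1989, 0.1538]
ee_rot: [[0.997, -0.076, -0.0], [-0.076, -0.997, -0.0], [-0.0, 0.0, -1.0]]
wrist_force: [-0.5, -0.3, -1.8]
gripper_width: 0.296
```

Emit:
play_rows(targets=[[[1,0,0,-0.001,0],[1,0,0,-0.002,0],[1,0,0,-0.003,0],[1,0,0,-0.003,0]]])

```text
time_s: 15.93
tcp_pos: [0.5066, 0.1989, 0.1508]
ee_rot: [[0.997, -0.076, -0.0], [-0.076, -0.997, -0.0], [-0.0, 0.0, -1.0]]
wrist_force: [-0.3, 1.1, -1.6]
gripper_width: 0.295
```

Emit:
play_rows(targets=[[[1,0,0,-0.001,0],[1,0,0,-0.002,0],[1,0,0,-0.003,0],[1,0,0,-0.004,0],[1,0,0,-0.004,0]]])

```text
time_s: 16.35
tcp_pos: [0.5066, 0.1989, 0.1468]
ee_rot: [[0.997, -0.076, -0.0], [-0.076, -0.997, -0.0], [-0.0, 0.0, -1.0]]
wrist_force: [-0.4, -0.0, -1.9]
gripper_width: 0.294
```

Emit:
play_rows(targets=[[[1,0,0,-0.002,0],[1,0,0,-0.004,0],[1,0,0,-0.006,0],[1,0,0,-0.008,0],[1,0,0,-0.01,0]]])

```text
time_s: 16.77
tcp_pos: [0.5067, 0.1989, 0.1368]
ee_rot: [[0.997, -0.076, -0.0], [-0.076, -0.997, -0.0], [-0.0, 0.0, -1.0]]
wrist_force: [-0.9, -0.5, -1.1]
gripper_width: 0.297
```

Emit:
play_rows(targets=[[[1,0,0,-0.003,0],[1,0,0,-0.006,0],[1,0,0,-0.009,0],[1,0,0,-0.012,0],[1,0,0,-0.015,0]]])

```text
time_s: 17.18
tcp_pos: [0.5067, 0.1989, 0.1217]
ee_rot: [[0.997, -0.076, -0.0], [-0.076, -0.997, -0.0], [-0.0, 0.0, -1.0]]
wrist_force: [-0.2, 0.2, -1.4]
gripper_width: 0.298
```

Emit:
play_rows(targets=[[[1,0,0,-0.003,0],[1,0,0,-0.006,0],[1,0,0,-0.009,0],[1,0,0,-0.011,0],[1,0,0,-0.012,0]]])

```text
time_s: 17.6
tcp_pos: [0.5067, 0.1989, 0.1097]
ee_rot: [[0.997, -0.076, -0.0], [-0.076, -0.997, -0.0], [-0.0, 0.0, -1.0]]
wrist_force: [0.2, -0.3, -1.0]
gripper_width: 0.295
```

Deep in the bay with no contact forces. I go down 2 mm more, open, then rise.

Emit:
play_rows(targets=[[[1,0,0,-0.001,0],[1,0,0,-0.002,0],[0,0,0,-0.002,0],[0,0,0,-0.002,0],[0,0,0,-0.002,0]]])

```text
time_s: 18.02
tcp_pos: [0.5071, 0.1991, 0.1085]
ee_rot: [[0.997, -0.076, 0.001], [-0.076, -0.997, 0.0], [0.001, -0.0, -1.0]]
wrist_force: [-0.4, -0.0, 1.0]
gripper_width: 0.446
```

Emit:
play_rows(targets=[[[0,0,0,0,0],[0,0,0,0.01,0],[0,0,0,0.03,0],[0,0,0,0.055,0],[1,0,0,0.06,0]]])

```text
time_s: 18.43
tcp_pos: [0.5092, 0.2002, 0.1731]
ee_rot: [[0.997, -0.075, 0.008], [-0.075, -0.997, 0.004], [0.007, -0.004, -1.0]]
wrist_force: [-0.0, 0.3, 0.4]
gripper_width: 0.763
```

```bash
python3 - <<'E'
from h import *
s=sense();print(s["tcp_pos"],s["wrist_force"],s["gripper_width"])
d=capture("side");t=capture("top")
A,B=[cv2.resize(q,(400,500),interpolation=cv2.INTER_CUBIC) for q in(d[140:240,170:250],t[140:240,170:250])]
cv2.imwrite("pics/in.png",cv2.LUT(np.hstack([A,B]),(255*(np.arange(256)/255)**.6).astype(np.uint8)))
E
```

```text
[0.509232   0.20019043 0.17308362] [-0.01404385  0.2526115   0.42140299] 0.7630138478748838
```

View pics/in.png

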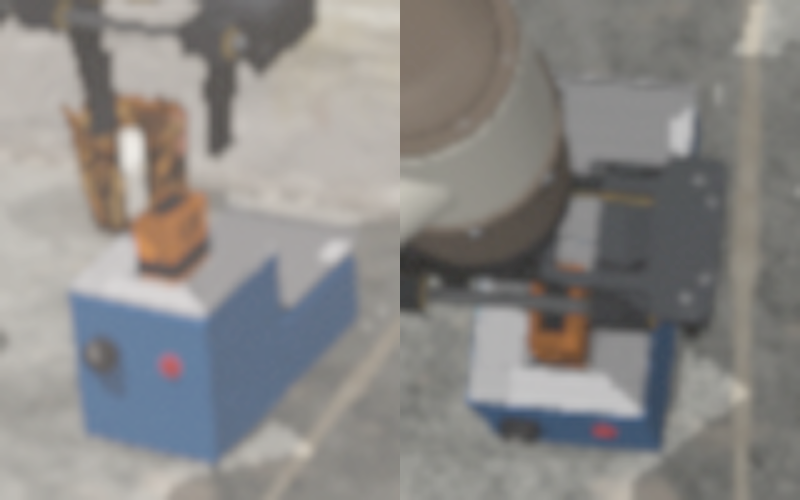

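The pack stands upright in the shaker bay (side crop (175,235)) at popped-up height, with the fingers clear. I close them above it and press down.

Emit:
play_rows(targets=[[[1,0,0,0,0],[1,0,0,0,0],[1,0,0,0,0],[1,0,0,0,0],[1,0,0,0,0]]])

```text
time_s: 18.95
tcp_pos: [0.5065, 0.1988, 0.1673]
ee_rot: [[0.997, -0.076, -0.001], [-0.076, -0.997, -0.001], [-0.001, 0.001, -1.0]]
wrist_force: [0.1, 0.7, 0.4]
gripper_width: 0.374
```

Emit:
play_rows(targets=[[[1,0,0,0,0],[1,0,0,0,0],[1,0,0,0,0],[1,0,0,0,0],[1,0,0,0,0]]])

```text
time_s: 19.37
tcp_pos: [0.5067, 0.199, 0.1681]
ee_rot: [[0.997, -0.076, 0.0], [-0.076, -0.997, 0.0], [0.0, -0.0, -1.0]]
wrist_force: [0.1, -0.5, 0.0]
gripper_width: 0.035
```

Emit:
play_rows(targets=[[[1,0,0,-0.01,0],[1,0,0,-0.02,0],[1,0,0,-0.025,0],[1,0,0,-0.028,0],[1,0,0,-0.028,0]]])

```text
time_s: 19.78
tcp_pos: [0.5061, 0.1985, 0.1387]
ee_rot: [[0.997, -0.076, -0.002], [-0.076, -0.997, -0.002], [-0.002, 0.002, -1.0]]
wrist_force: [-0.5, 0.6, -0.6]
gripper_width: 0.001
```

Emit:
play_rows(targets=[[[1,0,0,-0.002,0],[1,0,0,-0.004,0],[1,0,0,-0.006,0],[1,0,0,-0.008,0],[1,0,0,-0.01,0]]])

```text
time_s: 20.2
tcp_pos: [0.5071, 0.1992, 0.1307]
ee_rot: [[0.997, -0.075, 0.001], [-0.075, -0.997, 0.001], [0.001, -0.001, -1.0]]
wrist_force: [-0.8, -0.2, 3.9]
gripper_width: 0.004
```

Emit:
play_rows(targets=[[[1,0,0,-0.002,0],[1,0,0,-0.004,0],[1,0,0,-0.006,0],[1,0,0,-0.008,0],[1,0,0,-0.009,0]]])

```text
time_s: 20.62
tcp_pos: [0.507, 0.1991, 0.1211]
ee_rot: [[0.997, -0.076, 0.001], [-0.076, -0.997, 0.0], [0.001, -0.0, -1.0]]
wrist_force: [-0.2, -1.0, 4.5]
gripper_width: 0.005
```

Commanded is 0.1209. From here I go in finer steps.

Emit:
play_rows(targets=[[[1,0,0,-0.001,0],[1,0,0,-0.002,0],[1,0,0,-0.003,0],[1,0,0,-0.004,0],[1,0,0,-0.004,0]]])

```text
time_s: 21.03
tcp_pos: [0.5069, 0.199, 0.1169]
ee_rot: [[0.997, -0.076, 0.0], [-0.076, -0.997, 0.0], [0.0, -0.0, -1.0]]
wrist_force: [0.5, 0.3, 3.4]
gripper_width: 0.007
```

Emit:
play_rows(targets=[[[1,0,0,-0.0005,0],[1,0,0,-0.001,0],[1,0,0,-0.0015,0],[1,0,0,-0.002,0],[1,0,0,-0.002,0]]])

```text
time_s: 21.45
tcp_pos: [0.5068, 0.199, 0.115]
ee_rot: [[0.997, -0.076, 0.0], [-0.076, -0.997, 0.0], [0.0, -0.0, -1.0]]
wrist_force: [1.2, 0.8, 3.4]
gripper_width: 0.009
```

Emit:
play_rows(targets=[[[1,0,0,-0.0005,0],[1,0,0,-0.001,0],[1,0,0,-0.0015,0],[1,0,0,-0.002,0],[1,0,0,-0.002,0]]])

```text
time_s: 21.87
tcp_pos: [0.5068, 0.199, 0.113]
ee_rot: [[0.997, -0.076, 0.0], [-0.076, -0.997, 0.0], [0.0, -0.0, -1.0]]
wrist_force: [1.2, 0.8, 4.5]
gripper_width: 0.003
```

Emit:
play_rows(targets=[[[1,0,0,-0.0005,0],[1,0,0,-0.001,0],[1,0,0,-0.0015,0],[1,0,0,-0.002,0],[1,0,0,-0.002,0]]])

```text
time_s: 22.28
tcp_pos: [0.5068, 0.199, 0.111]
ee_rot: [[0.997, -0.076, 0.0], [-0.076, -0.997, 0.0], [0.0, -0.0, -1.0]]
wrist_force: [0.4, -0.5, 4.1]
gripper_width: 0.008
```

Emit:
play_rows(targets=[[[1,0,0,-0.0005,0],[1,0,0,-0.001,0],[1,0,0,-0.0015,0],[1,0,0,-0.002,0],[1,0,0,-0.002,0]]])

```text
time_s: 22.7
tcp_pos: [0.507, 0.199, 0.1097]
ee_rot: [[0.997, -0.075, 0.001], [-0.075, -0.997, -0.0], [0.001, -0.0, -1.0]]
wrist_force: [0.2, -0.1, 7.7]
gripper_width: 0.005
```

Emit:
play_rows(targets=[[[1,0,0,-0.0005,0],[1,0,0,-0.001,0],[1,0,0,-0.001,0],[1,0,0,-0.001,0]]])

```text
time_s: 23.03
tcp_pos: [0.5071, 0.1989, 0.1095]
ee_rot: [[0.997, -0.075, 0.001], [-0.075, -0.997, -0.0], [0.001, -0.0, -1.0]]
wrist_force: [-0.9, -0.6, 10.2]
gripper_width: 0.006
```

Emit:
play_rows(targets=[[[1,0,0,-0.0004,0],[1,0,0,-0.0007,0],[1,0,0,-0.0007,0]]])

```text
time_s: 23.28
tcp_pos: [0.5073, 0.1989, 0.1094]
ee_rot: [[0.997, -0.075, 0.002], [-0.075, -0.997, -0.0], [0.002, -0.0, -1.0]]
wrist_force: [-1.9, -0.3, 14.2]
gripper_width: 0.004
```

Emit:
play_rows(targets=[[[1,0,0,0.002,0],[1,0,0,0.005,0],[1,0,0,0.01,0],[1,0,0,0.03,0],[1,0,0,0.06,0]]])

```text
time_s: 23.7
tcp_pos: [0.5035, 0.1971, 0.1639]
ee_rot: [[0.997, -0.077, -0.01], [-0.077, -0.997, -0.005], [-0.009, 0.006, -1.0]]
wrist_force: [0.7, 0.2, 0.2]
gripper_width: 0.005
```

Emit:
play_rows(targets=[[[1,0,0,0.04,0],[1,0,0,0.08,0],[1,0,0,0.08,0],[1,0,0,0.08,0],[1,0,0,0.08,0]]])

```text
time_s: 24.12
tcp_pos: [0.5055, 0.1985, 0.246]
ee_rot: [[0.997, -0.076, -0.003], [-0.076, -0.997, -0.001], [-0.003, 0.001, -1.0]]
wrist_force: [1.0, -0.2, -0.6]
gripper_width: 0.005
```

```bash
python3 - <<'E'
from h import *
s=sense();print(s["tcp_pos"],s["wrist_force"],s["time_s"])
d=capture("side")
cv2.imwrite("pics/fin.png",cv2.LUT(cv2.resize(d[140:240,170:250],(480,600),interpolation=cv2.INTER_CUBIC),(255*(np.arange(256)/255)**.6).astype(np.uint8)))
E
```

```text
[0.50549054 0.1984706  0.24598765] [ 1.04406119 -0.18161824 -0.60031566] 24.1167
```

View pics/fin.png

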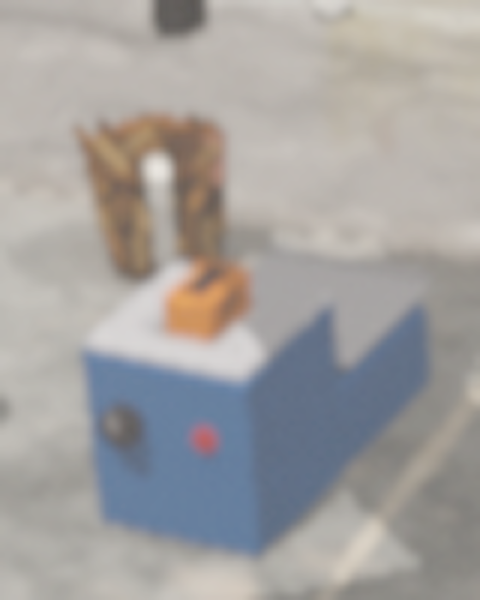

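The pack is seated low, with its top at (208,290) only slightly above the deck and its lower band hidden. It stayed down 0.8 s after release, and the arm is clear. I'm handing the job in.

```bash
python3 -c "
from station import *
print(finish_job())"
```

```text
the job is handed in; nothing more can be done
None
```

The pack is out of the charger and locked down in the vibrating table's bay, and I handed the job in at about 24 s. No verdict was reported.

- **Release:** I pressed the pack with shut fingers to the charger's stop, with a peak reading of 12.6 N. The picture afterwards showed it popped up with the fingers off it.
- **Transfer:** I gripped it across the 26 mm side, lifted it out and lowered it into the table's bay. No contact force showed on the way in.
- **Loading:** I pressed it to the firm stop, with a peak reading of 14.2 N, and let go. The stop came about 26 mm below the popped-up height.

**Last checks:** the final side picture, about 0.8 s after release, shows the pack upright and low in the bay with its lower band hidden. The arm was well clear. I never moved near the jar, tin or plaster block, but I did not re-measure them.

**What disagreed:**
- With the fingers shut, contact came about 23 mm lower in TCP height than the stated fingertip offset predicts. I worked from felt contact and pictures instead.
- The two cameras differed by up to about 5 mm in x for the bay, mostly from reading blurred edges. The bay's lead-in was wide enough to cover that.
- I viewed 14 pictures, four over the budget of 10 and more than the one or two allowed past it.

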